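Close up the specimen carrier for the courier

ROBOT

A 6-joint arm with a two-finger parallel gripper is mounted at the origin on the work surface. World frame = base frame: x ahead of the robot, y to its left, z up, the work surface at z = 0. Lengths are in m, angles in rad, forces in N, time in s.
With the tool pointing down it reaches from about 0.35 to 0.85 m from the base axis. Payload 8.1 kg.
Tool frame: the origin (TCP) lies midway between the tips of the shut fingers; the grasp point (between the pads) lies 19 mm behind it; z points along the fingers, y is the direction in which the jaws open and shut (so a half turn about z gives the same grasp; the last joint's range is limited). The gripper opens to 85 mm and grips with 20 to 120 N. Pads are 22 mm wide; open, the fingers measure 114 mm over their backs; the gripper's body (76 mm by 85 mm) begins 54 mm behind the grasp point. The pads swing forward as they close: fully open they stand 13 mm farther back than shut.
Start: joints at [-0.085, 0.13, 1.488, -0, 1.523, -0.085], TCP at [0.6, 0, 0.231] pointing down, gripper open.
Joint ranges: [-2.96, 2.96], [-0.89, 2.26], [0.02, 2.5], [-1.34, 4.48], [0, 2.73], [-2.66, 2.66]. Speed limits (rad/s): [2.39, 2.39, 2.79, 3.14, 3.14, 3.14].

INTERFACE

Orientations are given as a rotation vector (axis times angle).
In Python, from plant import observe, viewer, job_done gives the robot as it stands. The module is installed in compiled form; this text tells all that it offers.
- The arm moves only by the tool move_arm, never from a script. Its argument "motion" is a list of rows, each an object of numbers: "x", "y", "z": the shift along the tool's x, y, z in m; "twist": the turn about the tool's z in degrees; "claw": the opening, from 0 (shut) to 1 (fully open). A call has 1 to 20 rows; each row shifts and turns the commanded pose from where the row before left it, along the tool's axes as they then stand; what a row does not reach is not made up. A row lasts 1/8 s, in which the tool goes at most 62.5 mm and 10.7 degrees, less where a joint would pass 70% of its speed; a pose out of reach is approached as far as the arm can. A call is refused whole if a number of a shift passes 0.0625 or a number of a turn 10.7, either way. A call with a gripper value outside its range is refused whole. The fingers move at their own pace and stop on an object; "force" is the grip in N (left out, the last holds). Time passes only in rows, so rows that do not move let the fingers close. It gives the time, the measured TCP pose, the force and the opening at its end, in the units of the state.
- observe(): the state, without advancing time (a new reading comes with each control period).
- viewer.camera(name): name is "scene" or "side" or "wrist"; returns (picture, depth): 400x640x3 uint8, blue, green, red; 400x640 float32, m along the optical axis (not along the pixel's ray), 0 where there is no reading.
- viewer.camera_model(name): a dict with "vfov" (degrees; the focal length in pixels is half the picture's height over the tangent of half this angle, whatever the lens; pixels are square), "cx", "cy" (the principal point, pixels), "D" ([k1, k2, p1, p2, k3] as OpenCV has them; the pictures are not rectified), "R" (3x3) and "t" (3): a world point X has camera coordinates R X + t. Camera axes: x right, y down, z forward; pixel columns grow to the right and rows downward; lengths in m; the calibration is good to about 2 mm. A picture is of the moment at which its call begins: read the wrist's pose just before it. camera_model takes no time and is no camera call; for the wrist camera it gives the pose at the moment of the call.
- job_done(): hands the job in, once; it reports no verdict.
The state is a dict: "time_s": time; "qpos": joint angles; "dq": joint speeds; "effort": joint torques, N m; "position": TCP position; "tcp_rot": TCP orientation; "ft_force": force on the tool from outside, world axes, zero at the start; "moment": the same for the moment, N m; "grip_width": finger opening in m.
Only numpy, scipy, OpenCV 4.12 (cv2) and the standard library are available. Lean on these libraries where they do the work, as an engineer would, in place of code of your own. Each camera call takes 0.05 s, during which the arm holds its last target.

TASK

Close up the loaded specimen carrier for the courier using only the fingertips or the outside of the fingers: first push the upright slotted metal retainer over until it lies fully flat above the specimen pots, then go round behind the open lid and swing it gently down until it is fully shut. Press no harder than needed, and take nothing between the fingers: do not grip the lid or the retainer, and leave the pots and everything else on the bench where they are.

Things in the scene. Friction and masses are not known exactly. Their poses are not given: they have to be found in the camera images.
- carrier: Insulated specimen carrier: open grey plastic box, fixed to the bench. Outside 280 mm along its x, 200 mm along its y, walls 22 mm, flat rim 115 mm above the bench; black handles stand out 14 mm at its x ends. Origin: centre of its underside, z up. Inside, under the closed retainer: cold packs at the x ends (tops 86 mm above the bench) and a grid of cells with pots (cap tops 90 mm).
- lid_hinge (a point): Middle of the lid's hinge line, which runs along the carrier's x on the outside of its +y wall, at carrier (0, +108, 115) mm; fixed to the carrier, axes as the carrier's. The open lid stands on this side, the retainer on the opposite (-y) side; the two swing towards each other to close.
- lid (a joint): Lid angle about its hinge line, rad: 0 = fully shut on the rim (firm stop), 1.57 = upright, more = leaning outwards, stop at 2.05. Starts at 1.75 to 2.0. Stiff hinge without latch: the lid stays at any angle where it is left and does not fall; moving it takes about 1 to 6 N near its free edge. It meets the retainer if that still stands.
- lid_edge (a point): Middle of the lid's free edge, mid-thickness. White slab 26 mm thick, 284 mm along the hinge, from 4 to 210 mm from the hinge line; a finger lip (90 mm wide, 10 mm thick) stands out 9 mm more. Axes turn with the lid: x along the hinge, y from free edge to hinge, z out of the outer face (up when shut). Shut: outer face 141.5 mm above the bench. Upright: edge at about 325 mm, lip 334 mm.
- retainer_hinge (a point): Middle of the retainer's hinge line, which runs along the carrier's x just inside its -y wall, at carrier (0, -70, 97.5) mm; fixed to the carrier, axes as the carrier's.
- retainer (a joint): Retainer angle about its hinge line, rad: 0 = fully flat over the pots (firm stop, 5 mm above their caps), 1.57 = upright, stop at 1.75 (leaning slightly outwards). Starts at 1.4 to 1.7. Stiff hinge: it stays at any angle where it is left; moving it takes about 0.5 to 3 N near its free edge.
- retainer_edge (a point): Middle of the retainer's free edge. Slotted aluminium panel 5 mm thick (free edge 7 mm), 210 mm along the hinge, 143.5 mm from hinge line to edge; slots 13-15 mm wide, middle bar 50 mm. Axes turn with it: x along the hinge, y from hinge to free edge, z up when flat, outwards from the box when upright. Flat: top 100 mm above the bench, 15 mm below the rim. Upright: edge at about 240 mm.
- pot0: One of four identical closed specimen pots in the carrier's cells: pale tapered body 38 mm across with a paper band, flat white screw cap 40 mm across, 62 mm tall. Origin: centre of its underside, on the carrier's inner floor (28 mm above the bench). Loose; leave it alone.
- pot1: One of four identical closed specimen pots in the carrier's cells: pale tapered body 38 mm across with a paper band, flat white screw cap 40 mm across, 62 mm tall. Origin: centre of its underside, on the carrier's inner floor (28 mm above the bench). Loose; leave it alone.
- pot2: One of four identical closed specimen pots in the carrier's cells: pale tapered body 38 mm across with a paper band, flat white screw cap 40 mm across, 62 mm tall. Origin: centre of its underside, on the carrier's inner floor (28 mm above the bench). Loose; leave it alone.
- pot3: One of four identical closed specimen pots in the carrier's cells: pale tapered body 38 mm across with a paper band, flat white screw cap 40 mm across, 62 mm tall. Origin: centre of its underside, on the carrier's inner floor (28 mm above the bench). Loose; leave it alone.
- dishes: Stack of three closed culture dishes, 90 mm across, 45 mm tall, on the bench on the lid's hinge side of the carrier, its centre 210 to 235 mm from the carrier's centre along the carrier's +y. Origin: centre of the underside. Loose; leave it alone.
- dropper: Amber dropper bottle with a black tapered cap, 32 mm across, 82 mm tall, on the bench on the retainer's side of the carrier. Origin: centre of the underside. Loose; leave it alone.
- marker: Grey marker pen with a black cap and clip, lying on the bench on the retainer's side of the carrier, 130 mm long, 15 mm thick. Origin: underside, middle of its length; x along it towards the cap. Loose; leave it alone.
- tube_rack: White tube rack with capped tubes, 70 x 150 mm, 88 mm tall over the caps, on the bench beyond the carrier's +x end. Origin: centre of the underside. Loose; leave it alone.

How it is judged:
By the outcome, as a careful person would: the job done as asked, in the order asked, and still so for the second after the job is handed in, with the robot touching nothing.
It also fails if it takes over 64 s, if anything falls off the work surface, if the arm or the gripper's body presses on something with over 40 N, if the wrist force passes 120 N, or if a joint passes its speed limit or range.

## Working session

There is one attempt and no reset: what is moved stays moved. The work goes in short steps, Python scripts to look and compute and a tool call to move; the robot and the scene stay as the last step left them, time stands still between calls to the robot, and variables do not carry over. Pictures are saved under pics/ and viewed, and the job is handed in when it is done.

Besides the shell and the picture viewer there is one more tool, called after "Emit:" as name(argument=value, ...) on one line, values as JSON. move_arm: Moves the arm, as the interface text tells. Its arguments: {"type":"object","properties":{"motion":{"type":"array","items":{"type":"object","properties":{"x":{"type":"number"},"y":{"type":"number"},"z":{"type":"number"},"twist":{"type":"number"},"claw":{"type":"number"}}}},"force":{"type":"number"}},"required":["motion"]}

```bash
mkdir -p pics; cat > h.py <<'E'
import numpy as np,cv2
from plant import observe,viewer,job_done
def K(m):
    f=200/np.tan(np.radians(m["vfov"])/2)
    return np.array([[f,0,m["cx"]],[0,f,m["cy"]],[0,0,1.]])
def snap(n,fn):
    m=viewer.camera_model(n);p,d=viewer.camera(n)
    cv2.imwrite('pics/'+fn+'.png',p);np.savez('pics/'+fn+'.npz',p=p,d=d,R=np.array(m["R"]),t=np.array(m["t"]),K=K(m),D=np.array(m["D"],float))
    return p,d,m
def cloud(fn):
    z=np.load('pics/'+fn+'.npz');v,u=np.mgrid[0:400,0:640]
    uv=cv2.undistortPoints(np.stack([u.ravel(),v.ravel()],1).astype(np.float64)[:,None],z['K'],z['D'])[:,0]
    d=z['d'].ravel()[:,None];P=np.hstack([uv*d,d]);X=(P-z['t'])@z['R']
    X[d[:,0]==0]=np.nan
    return X.reshape(400,640,3),z['p']
E
python3 - <<'E'
from h import *
for n in("scene","side","wrist"):
    snap(n,n+'0')
s=observe();print({k:np.round(v,3) for k,v in s.items()})
E
```

```text
{'time_s': np.float64(0.15), 'qpos': array([-0.085,  0.131,  1.489, -0.   ,  1.523, -0.085]), 'dq': array([-0.001, -0.001, -0.002, -0.001,  0.   , -0.001]), 'effort': array([ 1.0000e-03, -5.7006e+01, -5.0116e+01, -0.0000e+00,  1.0000e-02,
       -0.0000e+00]), 'position': array([0.6 , 0.  , 0.23]), 'tcp_rot': array([-2.221e+00, -2.221e+00,  1.000e-03]), 'ft_force': array([-0.629,  0.422, -0.37 ]), 'moment': array([-0.069, -0.007,  0.022]), 'grip_width': np.float64(0.085)}
```

View pics/scene0.png

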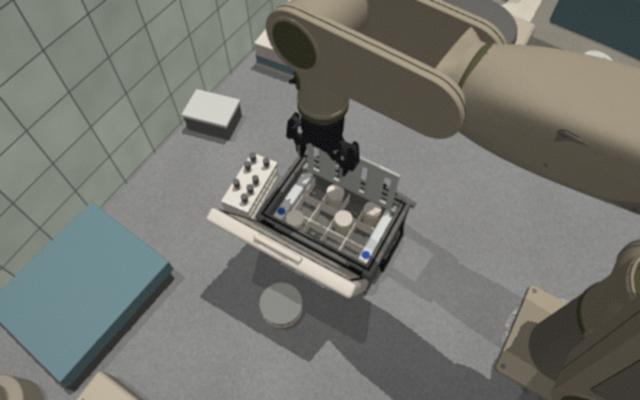

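View pics/side0.png

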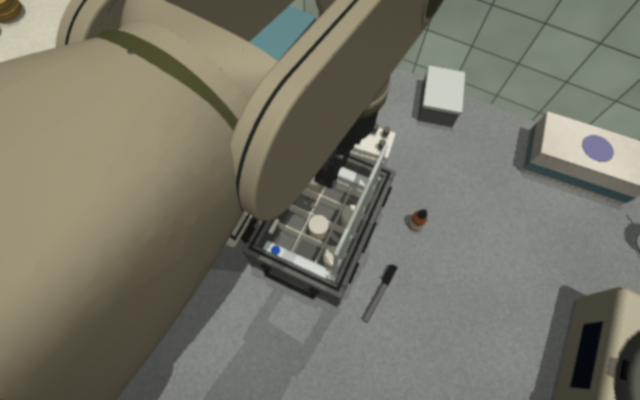

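View pics/wrist0.png

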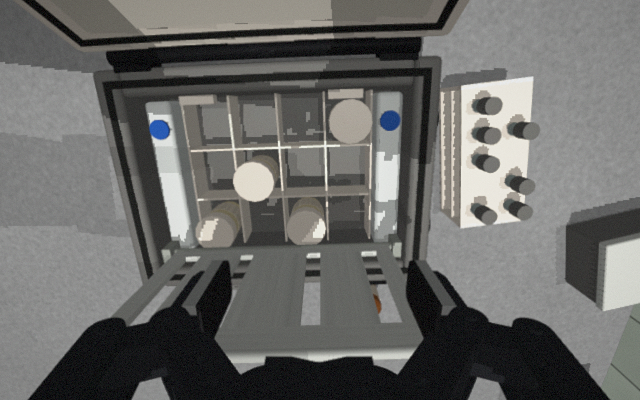

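The views show the carrier with the retainer just under the gripper (wrist picture, rows 250–350). The lid is open at the top, and the tube rack is at right (490,150). Next I'll fit the geometry from depth.

```bash
python3 - <<'E'
from h import *
X,p=cloud('wrist0')
for (u,v) in [(320,20),(200,20),(440,20),(265,50),(105,100),(430,100),(265,70),(150,270),(420,270),(250,180),(350,120),(220,230),(300,222),(270,300),(180,260),(390,258),(250,340),(395,340),(120,345),(500,90),(560,120),(300,310),(375,300),(40,55),(20,20)]:
    print(u,v,np.round(X[v,u],3))
m=np.abs(X[...,2]-0.115)<0.006
pts=X[m];print(len(pts),np.nanmin(pts,0),np.nanmax(pts,0))
q=(pts[:,:2]).astype(np.float32);print(cv2.minAreaRect(q))
im=p.copy();im[m]=(0,0,255);cv2.imwrite('pics/m.png',im)
for n in('scene0','side0'):
    X,p=cloud(n)
    for r in (0.115,):
        m=np.abs(X[...,2]-r)<0.005;im=p.copy();im[m]=(0,0,255);cv2.imwrite('pics/m_%s.png'%n,im)
E
```

```text
320 20 [0.601 0.134 0.14 ]
200 20 [0.522 0.133 0.147]
440 20 [0.682 0.135 0.139]
265 50 [0.559 0.119 0.12 ]
105 100 [0.426 0.084 0.115]
430 100 [0.689 0.083 0.115]
265 70 [0.557 0.105 0.113]
150 270 [ 0.437 -0.072  0.116]
420 270 [0.644 0.01  0.254]
250 180 [0.534 0.011 0.09 ]
350 120 [0.628 0.066 0.089]
220 230 [ 0.5   -0.041  0.089]
300 222 [ 0.581 -0.032  0.09 ]
270 300 [ 0.565 -0.053  0.187]
180 260 [ 0.47  -0.058  0.12 ]
390 258 [ 0.664 -0.052  0.127]
250 340 [ 0.559 -0.053  0.226]
395 340 [ 0.644 -0.05   0.23 ]
120 345 [0.538 0.009 0.298]
500 90 [0.776 0.094 0.06 ]
560 120 [ 0.89   0.063 -0.002]
300 310 [ 0.587 -0.052  0.2  ]
375 300 [ 0.67  -0.154  0.046]
40 55 [ 0.28   0.136 -0.001]
20 20 [0.267 0.173 0.001]
26800 [ 0.41724278 -0.09018281  0.10900085] [0.70325464 0.13042073 0.12099137]
((0.5604398250579834, 0.016787372529506683), (0.2804015278816223, 0.21765726804733276), 2.019317150115967)
```

View pics/m.png

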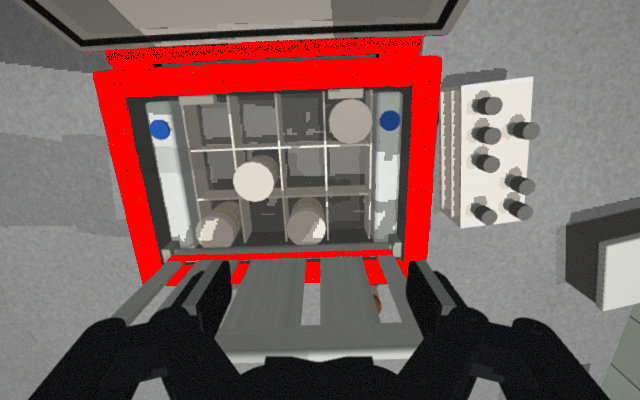

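```bash
python3 - <<'E'
from h import *
X,p=cloud('wrist0')
m=np.abs(X[...,2]-0.115)<0.002
P=X[m]
L=[];Rr=[];B=[]
for y in np.arange(-0.06,0.09,0.01):
    s=P[np.abs(P[:,1]-y)<0.002]
    if len(s)>5: L.append((y,s[:,0].min()));Rr.append((y,s[:,0].max()))
L=np.array(L);Rr=np.array(Rr)
print(np.polyfit(L[:,0],L[:,1],1),np.polyfit(Rr[:,0],Rr[:,1],1))
for x in np.arange(0.44,0.7,0.04):
    s=X[(np.abs(X[...,0]-x)<0.002)&(np.abs(X[...,2]-.115)<.002)]
    ys=np.sort(s[:,1]);g=np.where(np.diff(ys)>0.004)[0];print(round(x,2),[(round(a[0],3),round(a[-1],3)) for a in np.split(ys,g+1)])
# side cam: retainer & rim
for n in('scene0','side0'):
    X,p=cloud(n);print(n)
    for x in (0.46,0.5,.56,.62,.66):
      for (lo,hi,ya,yb) in ((.13,.25,-.12,-.03),(.13,.36,.1,.3)):
        s=X[(np.abs(X[...,0]-x)<0.008)&(X[...,2]>lo)&(X[...,2]<hi)&(X[...,1]>ya)&(X[...,1]<yb)]
        if len(s)>20:
            k=np.argsort(s[:,2]);print(x,len(s),np.round(s[k[::max(1,len(k)//6)]][:,1:],3).tolist(), 'top',np.round(s[k[-1]],3))
E
```

```text
[-0.03598579  0.42224472] [-0.03861869  0.69925754]
0.44 [(np.float64(-0.077), np.float64(0.11)), (np.float64(0.121), np.float64(0.121))]
0.48 [(np.float64(-0.062), np.float64(-0.059)), (np.float64(0.088), np.float64(0.112))]
0.52 [(np.float64(-0.087), np.float64(-0.069)), (np.float64(-0.058), np.float64(-0.057)), (np.float64(0.089), np.float64(0.114))]
0.56 [(np.float64(-0.056), np.float64(-0.055)), (np.float64(0.092), np.float64(0.115))]
0.6 [(np.float64(-0.085), np.float64(-0.066)), (np.float64(-0.058), np.float64(-0.054)), (np.float64(0.092), np.float64(0.116))]
0.64 [(np.float64(-0.057), np.float64(-0.053)), (np.float64(0.094), np.float64(0.118))]
0.68 [(np.float64(-0.074), np.float64(-0.06)), (np.float64(-0.053), np.float64(-0.041)), (np.float64(-0.037), np.float64(0.115))]
scene0
0.46 143 [[-0.059, 0.13], [-0.057, 0.154], [-0.058, 0.174], [-0.056, 0.194], [-0.061, 0.212], [-0.056, 0.229], [-0.06, 0.24]] top [ 0.464 -0.057  0.242]
0.46 229 [[0.124, 0.133], [0.171, 0.235], [0.199, 0.294], [0.217, 0.297], [0.217, 0.3], [0.204, 0.302], [0.212, 0.306]] top [0.454 0.212 0.306]
0.5 2
[... 1357 characters left out ...]
.135], [0.128, 0.137], [0.129, 0.139], [0.129, 0.142], [0.13, 0.146]] top [0.467 0.13  0.146]
0.5 85 [[-0.062, 0.131], [-0.061, 0.17], [-0.06, 0.2], [-0.061, 0.237], [-0.059, 0.239], [-0.059, 0.24], [-0.055, 0.241]] top [ 0.505 -0.055  0.241]
0.56 73 [[-0.06, 0.135], [-0.059, 0.169], [-0.058, 0.2], [-0.058, 0.238], [-0.053, 0.239], [-0.055, 0.24], [-0.058, 0.241]] top [ 0.563 -0.058  0.241]
0.62 67 [[-0.058, 0.13], [-0.057, 0.171], [-0.056, 0.204], [-0.05, 0.238], [-0.054, 0.239], [-0.054, 0.24], [-0.052, 0.242]] top [ 0.618 -0.052  0.242]
0.66 73 [[-0.056, 0.134], [-0.055, 0.155], [-0.055, 0.178], [-0.055, 0.199], [-0.055, 0.237], [-0.052, 0.239], [-0.052, 0.241]] top [ 0.657 -0.052  0.241]
```

Carrier: centre about (0.560, 0.015), yaw +2.1°. The retainer is about upright with its outer face at y = -0.059. The lid is at about 2.0 rad with its free edge near y 0.21, z 0.306. I'll shut the fingers and go behind the retainer.

Emit:
move_arm(motion=[{"z": -0.04,"claw": 0},{"z": -0.04,"claw": 0,"twist": -2.1},{"y": -0.04,"z": -0.01,"claw": 0},{"x": -0.04,"claw": 0},{"x": -0.04,"claw": 0},{"x": -0.035,"claw": 0},{"claw": 0},{"claw": 0}], force=20)

```text
invalid input at $.motion[0]: expected keys x, y, z, twist, claw
```

```bash
python3 - <<'E'
from h import *
s=observe();print({k:np.round(v,4) for k,v in s.items() if k in('time_s','position','tcp_rot','ft_force','grip_width')})
for n in("scene","side","wrist"): snap(n,n+'1')
X,p=cloud('wrist1')
E
```

```text
{'time_s': np.float64(0.15), 'position': array([5.996e-01, 1.000e-04, 2.305e-01]), 'tcp_rot': array([-2.2207e+00, -2.2207e+00,  1.5000e-03]), 'ft_force': array([-0.6291,  0.4216, -0.3698]), 'grip_width': np.float64(0.0853)}
```

View pics/wrist1.png

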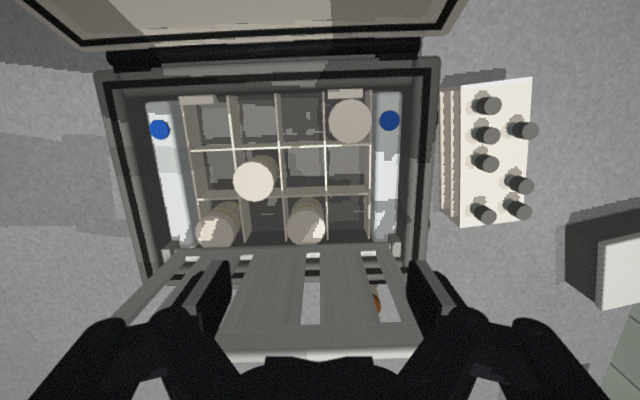

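View pics/scene1.png

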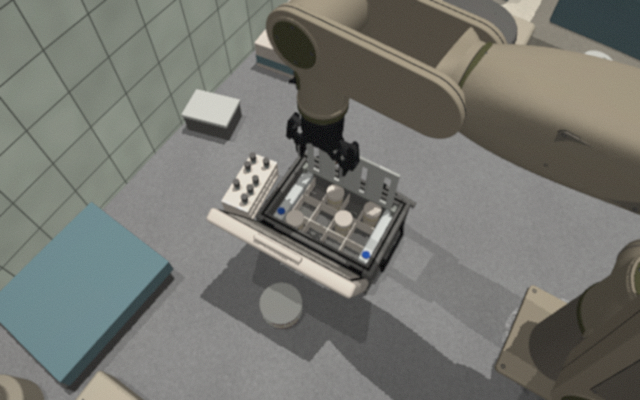

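The call was refused because every key is required. The pictures are unchanged, and the middle bar of the retainer is around u 235–305. I'll resend with all keys.

Emit:
move_arm(motion=[{"x": 0,"y": 0,"z": -0.04,"twist": 0,"claw": 0},{"x": 0,"y": 0,"z": -0.04,"twist": -2.1,"claw": 0},{"x": 0,"y": -0.04,"z": -0.01,"twist": 0,"claw": 0},{"x": -0.04,"y": 0,"z": 0,"twist": 0,"claw": 0},{"x": -0.04,"y": 0,"z": 0,"twist": 0,"claw": 0},{"x": -0.035,"y": 0,"z": 0,"twist": 0,"claw": 0},{"x": 0,"y": 0,"z": 0,"twist": 0,"claw": 0},{"x": 0,"y": 0,"z": 0,"twist": 0,"claw": 0}], force=20)

```text
time_s: 1.3
position: [0.5642, -0.1161, 0.3212]
tcp_rot: [-2.18, -2.261, -0.0]
ft_force: [0.9, -0.4, 0.2]
grip_width: -0.0001
```

```bash
cat > st.py <<'E'
from h import *
s=observe();print({k:np.round(v,4).tolist() for k,v in s.items() if k in('time_s','position','tcp_rot','ft_force','grip_width')})
E
python3 st.py; python3 - <<'E'
from h import *
snap('wrist','wrist2')
E
```

```text
{'time_s': 1.3, 'position': [0.5642, -0.1161, 0.3212], 'tcp_rot': [-2.1805, -2.261, -0.0003], 'ft_force': [0.8955, -0.4066, 0.2048], 'grip_width': -0.0001}
```

View pics/wrist2.png

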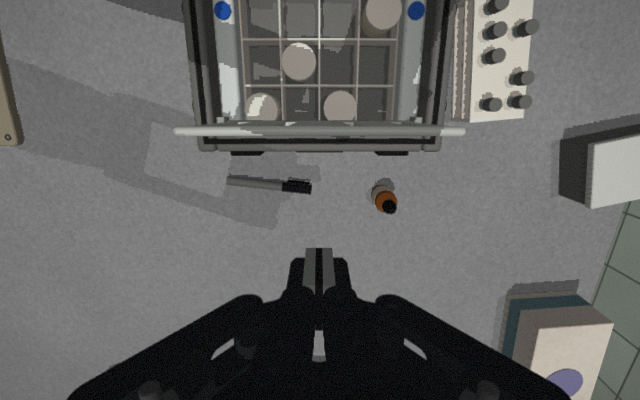

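Fingers shut and centred on the retainer's middle bar (u 320), aligned with it. Descending behind it, then approaching.

Emit:
move_arm(motion=[{"x": 0,"y": 0,"z": 0.04,"twist": 0,"claw": 0},{"x": 0,"y": 0,"z": 0.04,"twist": 0,"claw": 0},{"x": 0,"y": 0,"z": 0.035,"twist": 0,"claw": 0},{"x": 0.015,"y": 0,"z": 0,"twist": 0,"claw": 0},{"x": 0.015,"y": 0,"z": 0,"twist": 0,"claw": 0},{"x": 0.01,"y": 0,"z": 0,"twist": 0,"claw": 0},{"x": 0.005,"y": 0,"z": 0,"twist": 0,"claw": 0},{"x": 0.005,"y": 0,"z": 0,"twist": 0,"claw": 0}])

```text
time_s: 2.35
position: [0.5629, -0.0663, 0.2073]
tcp_rot: [2.179, 2.261, 0.001]
ft_force: [0.6, -1.8, 1.9]
grip_width: -0.0
```

```bash
python3 - <<'E'
from h import *
snap('side','side3');snap('wrist','wrist3')
E
```

```text
(no output)
```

View pics/wrist3.png

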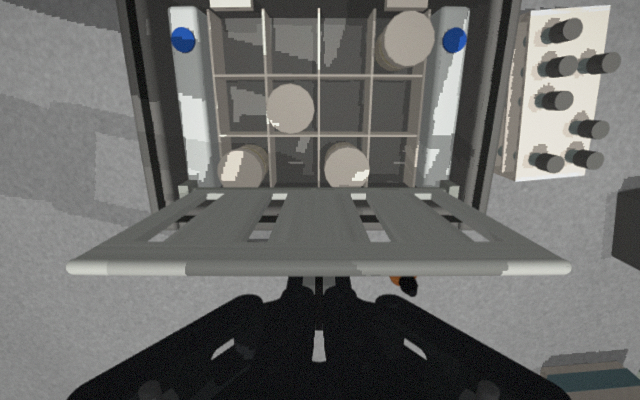

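Contact is made (-1.8 N) with the retainer still upright. Now following its arc to about 45°.

Emit:
move_arm(motion=[{"x": 0.0095,"y": 0,"z": 0.0005,"twist": 0,"claw": 0},{"x": 0.0095,"y": 0,"z": 0.001,"twist": 0,"claw": 0},{"x": 0.0095,"y": 0,"z": 0.002,"twist": 0,"claw": 0},{"x": 0.009,"y": 0,"z": 0.003,"twist": 0,"claw": 0},{"x": 0.009,"y": 0,"z": 0.0035,"twist": 0,"claw": 0},{"x": 0.0085,"y": 0,"z": 0.0045,"twist": 0,"claw": 0},{"x": 0.008,"y": 0,"z": 0.005,"twist": 0,"claw": 0},{"x": 0.0075,"y": 0,"z": 0.006,"twist": 0,"claw": 0},{"x": 0.007,"y": 0,"z": 0.0065,"twist": 0,"claw": 0}])

```text
time_s: 3.58
position: [0.5596, 0.0117, 0.1739]
tcp_rot: [-2.18, -2.262, -0.0]
ft_force: [-0.5, -0.2, 0.3]
grip_width: 0.0001
```

```bash
python3 - <<'E'
from h import *
snap('wrist','wrist4')
E
python3 st.py
```

```text
{'time_s': 3.625, 'position': [0.559, 0.0124, 0.1728], 'tcp_rot': [-2.1788, -2.2611, 0.0006], 'ft_force': [-1.2551, 0.2371, -1.0541], 'grip_width': -0.0}
```

View pics/wrist4.png

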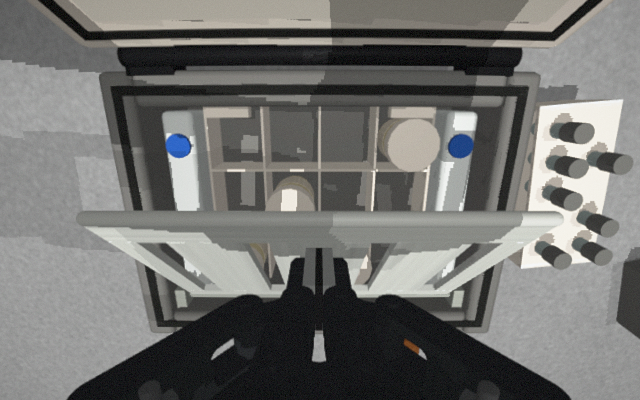

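Retainer is at about 45° with the free edge at row 220 and the finger on the middle bar. Forces are near the noise level, so I'll continue.

Emit:
move_arm(motion=[{"x": 0.0065,"y": 0,"z": 0.007,"twist": 0,"claw": 0},{"x": 0.006,"y": 0,"z": 0.0075,"twist": 0,"claw": 0},{"x": 0.005,"y": 0,"z": 0.008,"twist": 0,"claw": 0},{"x": 0.0045,"y": 0,"z": 0.0085,"twist": 0,"claw": 0},{"x": 0.0035,"y": 0,"z": 0.009,"twist": 0,"claw": 0},{"x": 0.003,"y": 0,"z": 0.009,"twist": 0,"claw": 0},{"x": 0.002,"y": 0,"z": 0.0095,"twist": 0,"claw": 0},{"x": 0.001,"y": 0,"z": 0.006,"twist": 0,"claw": 0},{"x": 0,"y": 0,"z": 0.003,"twist": 0,"claw": 0}])

```text
time_s: 4.75
position: [0.5581, 0.0425, 0.1062]
tcp_rot: [-2.18, -2.261, 0.001]
ft_force: [-0.2, -0.1, 0.3]
grip_width: -0.0003
```

```bash
python3 - <<'E'
from h import *
snap('wrist','wrist5')
X,p=cloud('wrist5')
import sys
for x in(.47,.51,.61,.65):
    for y in(0,.04,.06,.075):
        s=X[(abs(X[...,0]-x)<.004)&(abs(X[...,1]-y)<.003)]
        print(x,y,np.round(np.nanmax(s[:,2]),4) if len(s) else None,end=' | ')
E
python3 st.py
```

```text
0.47 0 0.104 | 0.47 0.04 0.1066 | 0.47 0.06 0.1076 | 0.47 0.075 0.1093 | 0.51 0 0.0613 | 0.51 0.04 0.1064 | 0.51 0.06 0.1075 | 0.51 0.075 0.1087 | 0.61 0 0.0625 | 0.61 0.04 0.106 | 0.61 0.06 0.1969 | 0.61 0.075 0.1087 | 0.65 0 0.1033 | 0.65 0.04 0.1062 | 0.65 0.06 0.1073 | 0.65 0.075 0.1082 | {'time_s': 4.8, 'position': [0.5581, 0.0425, 0.106], 'tcp_rot': [-2.1799, -2.2613, 0.001], 'ft_force': [-0.1209, 0.0984, -1.4746], 'grip_width': -0.0005}
```

View pics/wrist5.png

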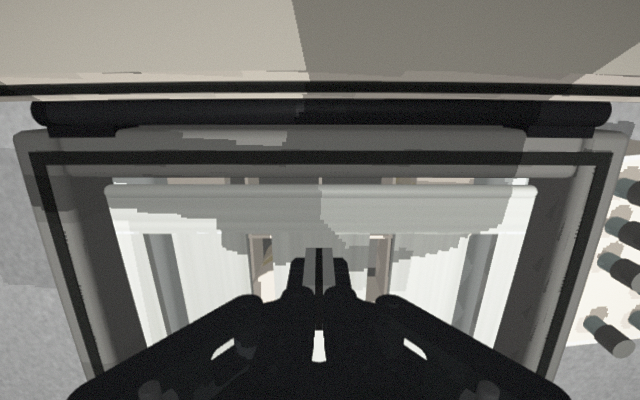

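Nearly flat: the free edge is at about 0.1085 against 0.100. Lowering in small steps.

Emit:
move_arm(motion=[{"x": 0,"y": 0,"z": 0.002,"twist": 0,"claw": 0},{"x": 0,"y": 0,"z": 0.002,"twist": 0,"claw": 0},{"x": 0,"y": 0,"z": 0.001,"twist": 0,"claw": 0},{"x": 0,"y": 0,"z": 0.001,"twist": 0,"claw": 0},{"x": 0,"y": 0,"z": 0,"twist": 0,"claw": 0}])

```text
time_s: 5.42
position: [0.5584, 0.0425, 0.1007]
tcp_rot: [-2.18, -2.262, 0.0]
ft_force: [0.5, 0.7, -0.3]
grip_width: 0.0
```

```bash
cat > ret.py <<'E'
from h import *
snap('wrist','wr')
X,p=cloud('wr')
for x in(.47,.51,.61,.65):
    for y in(-.02,.04,.075):
        s=X[(abs(X[...,0]-x)<.004)&(abs(X[...,1]-y)<.003)]
        if len(s): print(x,y,np.round(np.nanmedian(s[:,2]),4),end=' | ')
E
python3 ret.py;python3 st.py
```

```text
0.47 -0.02 0.0771 | 0.47 0.04 0.0986 | 0.47 0.075 0.1003 | 0.51 0.04 0.0998 | 0.51 0.075 0.1 | 0.61 0.04 0.0997 | 0.61 0.075 0.0999 | 0.65 0.04 0.0841 | 0.65 0.075 0.1001 | {'time_s': 5.475, 'position': [0.5584, 0.0425, 0.1007], 'tcp_rot': [-2.1803, -2.2617, 0.0002], 'ft_force': [0.2842, -0.1887, 0.3703], 'grip_width': -0.0002}
```

Emit:
move_arm(motion=[{"x": 0,"y": 0,"z": 0.001,"twist": 0,"claw": 0},{"x": 0,"y": 0,"z": 0,"twist": 0,"claw": 0}])

```text
time_s: 5.72
position: [0.5585, 0.0425, 0.1001]
tcp_rot: [2.18, 2.262, 0.0]
ft_force: [-1.2, 0.6, 2.5]
grip_width: -0.0002
```

```bash
python3 ret.py;python3 st.py
```

```text
0.47 -0.02 0.0766 | 0.47 0.04 0.0978 | 0.47 0.075 0.0996 | 0.51 0.04 0.0993 | 0.51 0.075 0.0994 | 0.61 0.04 0.0991 | 0.61 0.075 0.0992 | 0.65 0.04 0.0838 | 0.65 0.075 0.0992 | {'time_s': 5.775, 'position': [0.5585, 0.0425, 0.1001], 'tcp_rot': [2.1802, 2.2617, 0.0002], 'ft_force': [-1.9014, -0.528, 2.3849], 'grip_width': 0.0005}
```

Emit:
move_arm(motion=[{"x": 0,"y": 0,"z": 0.001,"twist": 0,"claw": 0},{"x": 0,"y": 0,"z": 0,"twist": 0,"claw": 0}])

```text
time_s: 6.02
position: [0.5586, 0.0425, 0.1]
tcp_rot: [2.18, 2.262, 0.0]
ft_force: [-4.9, -0.7, 10.7]
grip_width: 0.0
```

```bash
python3 ret.py;python3 st.py
```

```text
0.47 -0.02 0.0765 | 0.47 0.04 0.0985 | 0.47 0.075 0.0995 | 0.51 0.04 0.0993 | 0.51 0.075 0.0992 | 0.61 0.04 0.0991 | 0.61 0.075 0.0992 | 0.65 0.04 0.0833 | 0.65 0.075 0.0992 | {'time_s': 6.075, 'position': [0.5586, 0.0425, 0.1], 'tcp_rot': [2.18, 2.2616, 0.0003], 'ft_force': [-6.0369, 0.1084, 10.5663], 'grip_width': 0.0002}
```

Firm stop reached (0.1000, force rising with no motion), so the retainer is flat. Rising straight up.

Emit:
move_arm(motion=[{"x": 0,"y": 0,"z": -0.005,"twist": 0,"claw": 0},{"x": 0,"y": 0,"z": -0.04,"twist": 0,"claw": 0},{"x": 0,"y": 0,"z": -0.05,"twist": 0,"claw": 0},{"x": 0,"y": 0,"z": -0.05,"twist": 0,"claw": 0},{"x": 0,"y": 0,"z": -0.05,"twist": 0,"claw": 0},{"x": 0,"y": 0,"z": -0.05,"twist": 0,"claw": 0},{"x": 0,"y": 0,"z": -0.05,"twist": 0,"claw": 0},{"x": 0,"y": 0,"z": 0,"twist": 0,"claw": 0},{"x": 0,"y": 0,"z": 0,"twist": 0,"claw": 0}])

```text
time_s: 7.2
position: [0.5585, 0.0425, 0.3932]
tcp_rot: [-2.18, -2.262, 0.0]
ft_force: [-0.5, -0.6, -0.5]
grip_width: -0.0001
```

```bash
python3 ret.py;python3 st.py; cp pics/wr.png pics/wrist6.png; python3 - <<'E'
from h import *
snap('scene','scene6')
for n in('wr','scene6'):
    X,p=cloud(n)
    for x in (.47,.54,.56,.58,.65):
        s=X[(np.abs(X[...,0]-x)<0.006)&(X[...,2]>.2)&(X[...,2]<.34)&(X[...,1]>.12)&(X[...,1]<.3)]
        if len(s)>20: print(n,x,'ymax',np.round(s[np.argmax(s[:,1])],3),'zmax',np.round(s[np.argmax(s[:,2])],3))
E
```

```text
0.47 -0.02 0.0771 | 0.47 0.04 0.0521 | 0.47 0.075 0.0998 | 0.51 -0.02 0.0999 | 0.51 0.04 0.0997 | 0.51 0.075 0.0993 | 0.61 -0.02 0.0993 | 0.61 0.04 0.0999 | 0.61 0.075 0.0995 | 0.65 -0.02 0.06 | 0.65 0.04 0.0676 | 0.65 0.075 0.0994 | {'time_s': 7.25, 'position': [0.5581, 0.0425, 0.3922], 'tcp_rot': [-2.1793, -2.2606, 0.0022], 'ft_force': [0.7387, 0.4189, 0.1172], 'grip_width': 0.0002}
wr 0.47 ymax [0.475 0.193 0.279] zmax [0.471 0.191 0.282]
wr 0.54 ymax [0.545 0.194 0.28 ] zmax [0.545 0.193 0.283]
wr 0.56 ymax [0.564 0.195 0.279] zmax [0.56  0.194 0.282]
wr 0.58 ymax [0.586 0.196 0.279] zmax [0.577 0.195 0.281]
wr 0.65 ymax [0.655 0.199 0.28 ] zmax [0.645 0.197 0.282]
scene6 0.47 ymax [0.476 0.225 0.295] zmax [0.474 0.21  0.305]
scene6 0.54 ymax [0.541 0.228 0.293] zmax [0.539 0.218 0.313]
scene6 0.56 ymax [0.56  0.23  0.292] zmax [0.554 0.218 0.314]
scene6 0.58 ymax [0.578 0.23  0.292] zmax [0.578 0.218 0.313]
scene6 0.65 ymax [0.648 0.233 0.297] zmax [0.651 0.213 0.305]
```

View pics/wrist6.png

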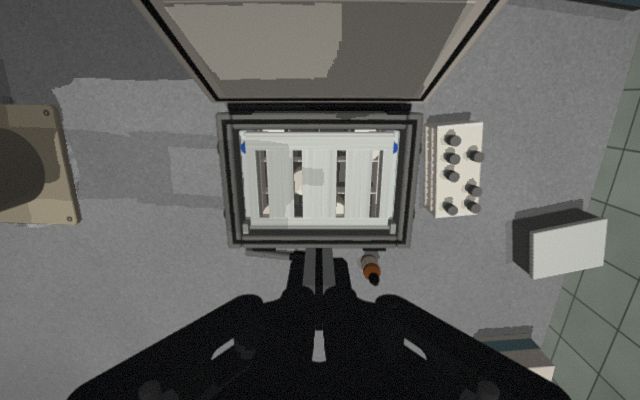

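View pics/scene6.png

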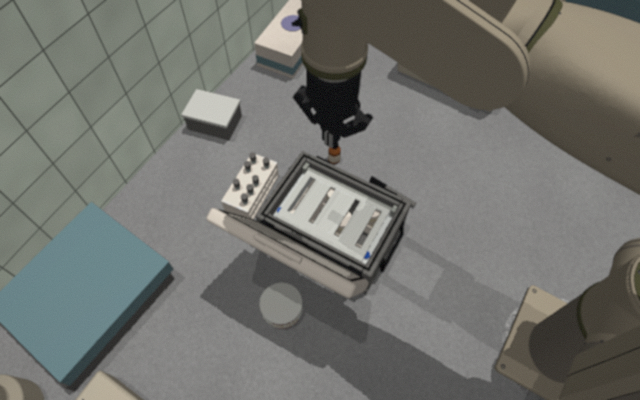

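Retainer flat: all readings are 0.0993–0.0999 and it is level in the picture. The lid's outer edge corner is at y 0.230, z 0.292, with the lip top at 0.314. Crossing above the lid and going down behind it.

Emit:
move_arm(motion=[{"x": 0.04,"y": 0,"z": 0,"twist": 0,"claw": 0},{"x": 0.05,"y": 0,"z": 0,"twist": 0,"claw": 0},{"x": 0.05,"y": 0,"z": 0,"twist": 0,"claw": 0},{"x": 0.05,"y": 0,"z": 0,"twist": 0,"claw": 0},{"x": 0.05,"y": 0,"z": 0,"twist": 0,"claw": 0},{"x": 0,"y": 0,"z": 0,"twist": 0,"claw": 0},{"x": 0,"y": 0,"z": 0,"twist": 0,"claw": 0}])

```text
time_s: 8.18
position: [0.5493, 0.2821, 0.3922]
tcp_rot: [-2.179, -2.262, 0.004]
ft_force: [-0.4, 0.2, -0.2]
grip_width: -0.0002
```

```bash
python3 - <<'E'
from h import *
snap('wrist','wrist7');snap('scene','scene7')
E
python3 st.py
```

```text
{'time_s': 8.275, 'position': [0.5497, 0.2813, 0.3931], 'tcp_rot': [-2.1816, -2.2604, 0.0019], 'ft_force': [-0.4648, -0.1394, 0.1081], 'grip_width': -0.0001}
```

View pics/wrist7.png

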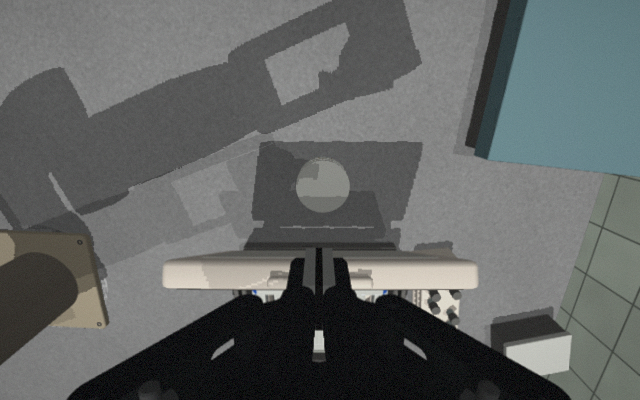

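View pics/scene7.png

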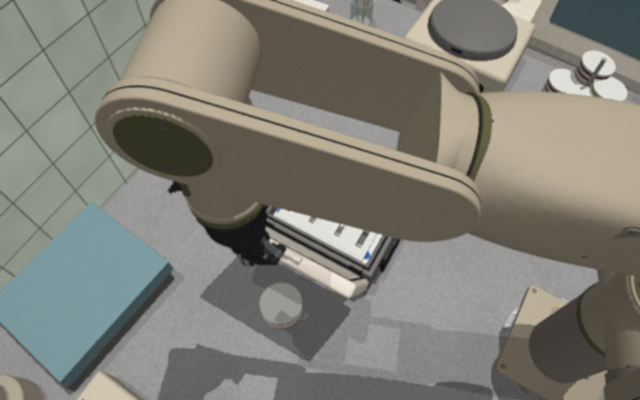

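TCP is clear behind the lid edge (about 40 mm) and centred on the lip. Descending, then easing in.

Emit:
move_arm(motion=[{"x": 0,"y": 0,"z": 0.03,"twist": 0,"claw": 0},{"x": 0,"y": 0,"z": 0.04,"twist": 0,"claw": 0},{"x": 0,"y": 0,"z": 0.04,"twist": 0,"claw": 0},{"x": 0,"y": 0,"z": 0.015,"twist": 0,"claw": 0},{"x": -0.012,"y": 0,"z": 0,"twist": 0,"claw": 0},{"x": -0.01,"y": 0,"z": 0,"twist": 0,"claw": 0},{"x": -0.008,"y": 0,"z": 0,"twist": 0,"claw": 0},{"x": -0.005,"y": 0,"z": 0,"twist": 0,"claw": 0},{"x": -0.005,"y": 0,"z": 0,"twist": 0,"claw": 0}])

```text
time_s: 9.4
position: [0.5513, 0.2421, 0.2693]
tcp_rot: [2.18, 2.261, 0.001]
ft_force: [-1.0, -0.5, 0.1]
grip_width: 0.0003
```

```bash
python3 - <<'E'
from h import *
snap('wrist','wrist8')
E
python3 st.py
```

```text
{'time_s': 9.45, 'position': [0.5513, 0.2417, 0.2692], 'tcp_rot': [2.1804, 2.2612, 0.0005], 'ft_force': [0.9612, 0.7375, 0.0993], 'grip_width': 0.0001}
```

View pics/wrist8.png

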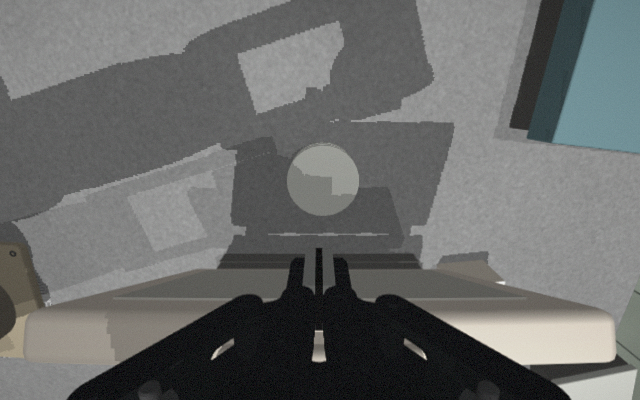

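Finger is behind the outer face near the free edge, and the dishes (322,180) are well clear. Pushing the lid towards upright while rising along with its edge.

Emit:
move_arm(motion=[{"x": -0.006,"y": 0,"z": -0.003,"twist": 0,"claw": 0},{"x": -0.008,"y": 0,"z": -0.004,"twist": 0,"claw": 0},{"x": -0.008,"y": 0,"z": -0.004,"twist": 0,"claw": 0},{"x": -0.009,"y": 0,"z": -0.004,"twist": 0,"claw": 0},{"x": -0.009,"y": 0,"z": -0.003,"twist": 0,"claw": 0}])

```text
time_s: 10.07
position: [0.5526, 0.2034, 0.2875]
tcp_rot: [-2.178, -2.263, -0.003]
ft_force: [-0.4, 5.2, 2.2]
grip_width: 0.0002
```

```bash
python3 - <<'E'
from h import *
snap('wrist','wrist9')
E
python3 st.py
```

```text
{'time_s': 10.125, 'position': [0.5528, 0.2023, 0.288], 'tcp_rot': [-2.1795, -2.2625, -0.0027], 'ft_force': [-2.2536, 4.4623, 0.56], 'grip_width': -0.0}
```

View pics/wrist9.png

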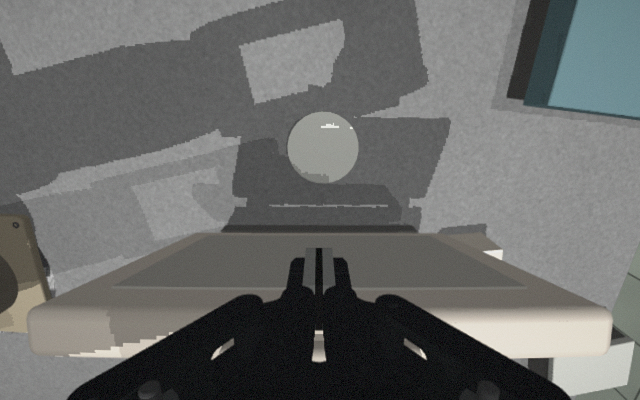

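Contact at about 5 N and the lid follows. Continuing to upright.

Emit:
move_arm(motion=[{"x": -0.009,"y": 0,"z": -0.004,"twist": 0,"claw": 0},{"x": -0.009,"y": 0,"z": -0.003,"twist": 0,"claw": 0},{"x": -0.009,"y": 0,"z": -0.003,"twist": 0,"claw": 0},{"x": -0.009,"y": 0,"z": -0.002,"twist": 0,"claw": 0},{"x": -0.008,"y": 0,"z": 0,"twist": 0,"claw": 0}])

```text
time_s: 10.75
position: [0.5542, 0.158, 0.2994]
tcp_rot: [-2.18, -2.262, -0.001]
ft_force: [-1.8, 4.1, 2.5]
grip_width: -0.0001
```

```bash
python3 - <<'E'
from h import *
snap('wrist','wrist10')
X,p=cloud('wrist10')
for x in (.47,.65):
    s=X[(np.abs(X[...,0]-x)<0.006)&(X[...,2]>.13)&(X[...,2]<.4)&(X[...,1]>.0)&(X[...,1]<.25)]
    k=np.argsort(s[:,2]);print(x,np.round(s[k[::max(1,len(k)//8)]][:,1:],3).tolist())
E
python3 st.py
```

```text
0.47 [[0.143, 0.132], [0.144, 0.218], [0.146, 0.26], [0.145, 0.286], [0.144, 0.302], [0.144, 0.317], [0.143, 0.323], [0.131, 0.324], [0.126, 0.326]]
0.65 [[0.149, 0.131], [0.151, 0.219], [0.152, 0.261], [0.152, 0.287], [0.15, 0.303], [0.15, 0.317], [0.127, 0.323], [0.143, 0.324], [0.137, 0.325]]
{'time_s': 10.8, 'position': [0.5543, 0.1571, 0.2995], 'tcp_rot': [2.1806, 2.2607, 0.0002], 'ft_force': [-0.3162, 0.6407, 0.5658], 'grip_width': -0.0003}
```

View pics/wrist10.png

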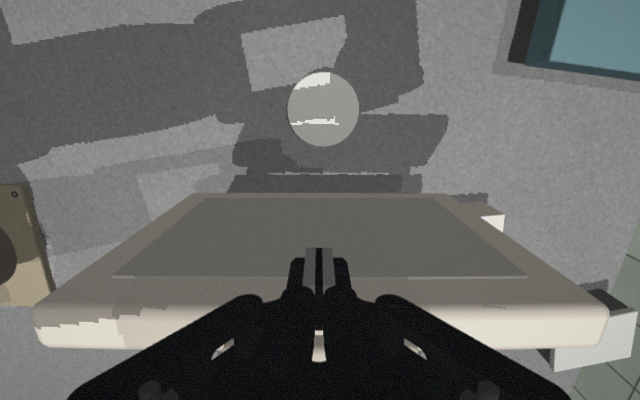

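Lid is upright (outer face vertical at y 0.145–0.15, top 0.325). Now following its arc down slowly.

Emit:
move_arm(motion=[{"x": -0.008,"y": 0,"z": -0.001,"twist": 0,"claw": 0},{"x": -0.008,"y": 0,"z": -0.0005,"twist": 0,"claw": 0},{"x": -0.008,"y": 0,"z": 0,"twist": 0,"claw": 0},{"x": -0.008,"y": 0,"z": 0,"twist": 0,"claw": 0},{"x": -0.008,"y": 0,"z": 0.0005,"twist": 0,"claw": 0},{"x": -0.008,"y": 0,"z": 0.001,"twist": 0,"claw": 0},{"x": -0.008,"y": 0,"z": 0.001,"twist": 0,"claw": 0},{"x": -0.008,"y": 0,"z": 0.0015,"twist": 0,"claw": 0},{"x": -0.008,"y": 0,"z": 0.002,"twist": 0,"claw": 0},{"x": -0.008,"y": 0,"z": 0.002,"twist": 0,"claw": 0},{"x": -0.008,"y": 0,"z": 0.0025,"twist": 0,"claw": 0},{"x": -0.0075,"y": 0,"z": 0.003,"twist": 0,"claw": 0},{"x": -0.0075,"y": 0,"z": 0.003,"twist": 0,"claw": 0},{"x": -0.0075,"y": 0,"z": 0.0035,"twist": 0,"claw": 0}])

```text
time_s: 12.55
position: [0.5582, 0.0474, 0.28]
tcp_rot: [-2.18, -2.262, 0.0]
ft_force: [1.3, 1.5, 3.0]
grip_width: 0.0001
```

```bash
cat > lid.py <<'E'
from h import *
import sys
snap('wrist',sys.argv[1])
X,p=cloud(sys.argv[1])
for x in (.47,.65):
    s=X[(np.abs(X[...,0]-x)<0.006)&(X[...,2]>.12)&(X[...,2]<.4)&(X[...,1]>-.12)&(X[...,1]<.2)]
    k=np.argsort(s[:,1]);print(x,np.round(s[k[::max(1,len(k)//8)]][:,1:],3).tolist())
E
python3 lid.py wrist11
python3 st.py
```

```text
0.47 [[0.002, 0.29], [0.024, 0.297], [0.031, 0.284], [0.041, 0.272], [0.051, 0.259], [0.064, 0.241], [0.08, 0.215], [0.102, 0.184], [0.132, 0.136]]
0.65 [[0.009, 0.291], [0.03, 0.298], [0.038, 0.284], [0.048, 0.275], [0.058, 0.259], [0.071, 0.239], [0.087, 0.216], [0.108, 0.186], [0.139, 0.138]]
{'time_s': 12.6, 'position': [0.558, 0.0466, 0.2794], 'tcp_rot': [-2.1809, -2.261, 0.0018], 'ft_force': [0.1943, 0.5775, 2.3995], 'grip_width': 0.0002}
```

View pics/wrist11.png

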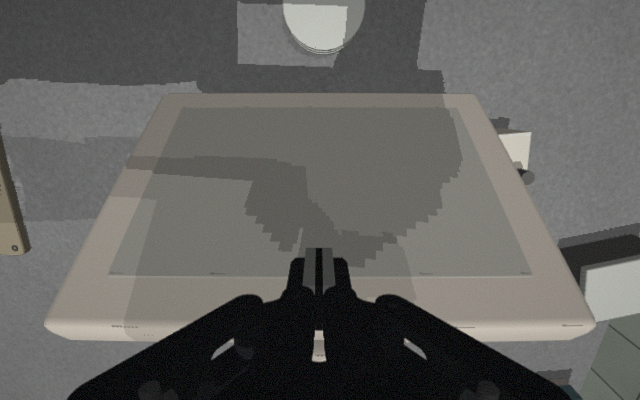

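Lid is about 35° past upright, following at 2–3 N. Continuing.

Emit:
move_arm(motion=[{"x": -0.007,"y": 0,"z": 0.004,"twist": 0,"claw": 0},{"x": -0.007,"y": 0,"z": 0.004,"twist": 0,"claw": 0},{"x": -0.007,"y": 0,"z": 0.0045,"twist": 0,"claw": 0},{"x": -0.0065,"y": 0,"z": 0.0045,"twist": 0,"claw": 0},{"x": -0.0065,"y": 0,"z": 0.005,"twist": 0,"claw": 0},{"x": -0.006,"y": 0,"z": 0.0055,"twist": 0,"claw": 0},{"x": -0.006,"y": 0,"z": 0.0055,"twist": 0,"claw": 0},{"x": -0.0055,"y": 0,"z": 0.006,"twist": 0,"claw": 0},{"x": -0.0055,"y": 0,"z": 0.006,"twist": 0,"claw": 0},{"x": -0.005,"y": 0,"z": 0.0065,"twist": 0,"claw": 0},{"x": -0.005,"y": 0,"z": 0.0065,"twist": 0,"claw": 0},{"x": -0.0045,"y": 0,"z": 0.0065,"twist": 0,"claw": 0},{"x": -0.0045,"y": 0,"z": 0.007,"twist": 0,"claw": 0},{"x": -0.004,"y": 0,"z": 0.007,"twist": 0,"claw": 0}])

```text
time_s: 14.35
position: [0.5612, -0.0322, 0.2013]
tcp_rot: [2.18, 2.262, -0.0]
ft_force: [0.7, 0.4, 1.2]
grip_width: 0.0
```

```bash
python3 lid.py wrist12
python3 st.py
```

```text
0.47 [[-0.071, 0.208], [-0.049, 0.202], [-0.028, 0.196], [-0.008, 0.19], [0.013, 0.183], [0.034, 0.173], [0.055, 0.166], [0.077, 0.158], [0.1, 0.148]]
0.65 [[-0.065, 0.208], [-0.043, 0.203], [-0.022, 0.196], [-0.001, 0.189], [0.019, 0.181], [0.04, 0.174], [0.062, 0.166], [0.084, 0.158], [0.108, 0.147]]
{'time_s': 14.4, 'position': [0.5606, -0.0325, 0.2001], 'tcp_rot': [-2.1799, -2.2607, 0.0017], 'ft_force': [0.5214, -0.8048, 0.7356], 'grip_width': -0.0001}
```

View pics/wrist12.png

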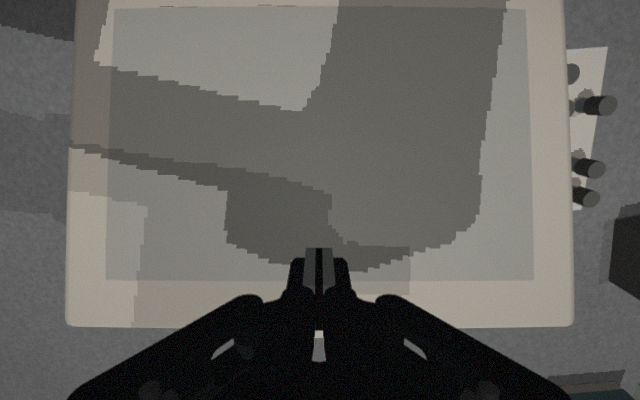

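About 20° remaining. Continuing to just short of shut.

Emit:
move_arm(motion=[{"x": -0.0035,"y": 0,"z": 0.0075,"twist": 0,"claw": 0},{"x": -0.0035,"y": 0,"z": 0.0075,"twist": 0,"claw": 0},{"x": -0.003,"y": 0,"z": 0.0075,"twist": 0,"claw": 0},{"x": -0.003,"y": 0,"z": 0.0075,"twist": 0,"claw": 0},{"x": -0.0025,"y": 0,"z": 0.0075,"twist": 0,"claw": 0},{"x": -0.002,"y": 0,"z": 0.006,"twist": 0,"claw": 0},{"x": -0.001,"y": 0,"z": 0.005,"twist": 0,"claw": 0},{"x": 0,"y": 0,"z": 0.003,"twist": 0,"claw": 0},{"x": 0,"y": 0,"z": 0.002,"twist": 0,"claw": 0},{"x": 0,"y": 0,"z": 0,"twist": 0,"claw": 0}])

```text
time_s: 15.65
position: [0.5618, -0.0504, 0.1482]
tcp_rot: [-2.18, -2.262, -0.0]
ft_force: [-0.6, -0.8, -0.4]
grip_width: -0.0
```

```bash
python3 lid.py wrist13
python3 st.py
```

```text
0.47 [[-0.091, 0.146], [-0.06, 0.148], [-0.035, 0.148], [-0.014, 0.146], [0.006, 0.147], [0.024, 0.146], [0.04, 0.145], [0.055, 0.144], [0.069, 0.143]]
0.65 [[-0.084, 0.146], [-0.053, 0.149], [-0.028, 0.148], [-0.007, 0.147], [0.013, 0.146], [0.03, 0.145], [0.047, 0.145], [0.062, 0.145], [0.076, 0.143]]
{'time_s': 15.7, 'position': [0.5618, -0.0503, 0.1482], 'tcp_rot': [-2.1802, -2.2616, -0.0002], 'ft_force': [0.0054, -0.4238, -0.3465], 'grip_width': 0.0002}
```

About 6.5 mm left. Small steps now.

Emit:
move_arm(motion=[{"x": 0,"y": 0,"z": 0.002,"twist": 0,"claw": 0},{"x": 0,"y": 0,"z": 0.002,"twist": 0,"claw": 0},{"x": 0,"y": 0,"z": 0.001,"twist": 0,"claw": 0},{"x": 0,"y": 0,"z": 0.001,"twist": 0,"claw": 0},{"x": 0,"y": 0,"z": 0,"twist": 0,"claw": 0}])

```text
time_s: 16.32
position: [0.5618, -0.0503, 0.1422]
tcp_rot: [-2.18, -2.262, -0.0]
ft_force: [-0.2, -0.2, 0.4]
grip_width: 0.0002
```

```bash
python3 lid.py wrist14
python3 st.py
```

```text
0.47 [[-0.092, 0.139], [-0.059, 0.142], [-0.034, 0.143], [-0.012, 0.143], [0.007, 0.144], [0.025, 0.143], [0.04, 0.142], [0.054, 0.142], [0.068, 0.141]]
0.65 [[-0.085, 0.139], [-0.053, 0.144], [-0.028, 0.143], [-0.006, 0.141], [0.014, 0.142], [0.031, 0.143], [0.047, 0.143], [0.061, 0.142], [0.075, 0.141]]
{'time_s': 16.375, 'position': [0.5618, -0.0503, 0.1422], 'tcp_rot': [-2.1801, -2.2616, -0.0001], 'ft_force': [0.3179, -0.3324, 0.0756], 'grip_width': 0.0002}
```

Emit:
move_arm(motion=[{"x": 0,"y": 0,"z": 0.0007,"twist": 0,"claw": 0},{"x": 0,"y": 0,"z": 0.0005,"twist": 0,"claw": 0},{"x": 0,"y": 0,"z": 0,"twist": 0,"claw": 0}])

```text
time_s: 16.75
position: [0.5618, -0.0504, 0.1415]
tcp_rot: [2.18, 2.262, -0.0]
ft_force: [-1.4, -0.8, 4.9]
grip_width: -0.0
```

```bash
python3 st.py
```

```text
{'time_s': 16.75, 'position': [0.5618, -0.0504, 0.1415], 'tcp_rot': [2.1803, 2.2618, -0.0], 'ft_force': [-1.441, -0.7548, 4.9119], 'grip_width': -0.0}
```

Emit:
move_arm(motion=[{"x": 0,"y": 0,"z": 0.0007,"twist": 0,"claw": 0},{"x": 0,"y": 0,"z": 0,"twist": 0,"claw": 0},{"x": 0,"y": 0,"z": 0,"twist": 0,"claw": 0}])

```text
time_s: 17.12
position: [0.5619, -0.0504, 0.1415]
tcp_rot: [2.18, 2.262, 0.0]
ft_force: [-5.1, 0.1, 9.4]
grip_width: 0.0
```

```bash
python3 st.py
```

```text
{'time_s': 17.125, 'position': [0.5619, -0.0504, 0.1415], 'tcp_rot': [2.1801, 2.2616, 0.0002], 'ft_force': [-5.1419, 0.1399, 9.4414], 'grip_width': 0.0}
```

Firm stop at 0.1415 (9 N, no motion), so the lid is shut. Retreating up and checking.

Emit:
move_arm(motion=[{"x": 0,"y": 0,"z": -0.003,"twist": 0,"claw": 0},{"x": 0,"y": 0,"z": -0.03,"twist": 0,"claw": 0},{"x": 0,"y": 0,"z": -0.05,"twist": 0,"claw": 0},{"x": 0,"y": 0,"z": -0.05,"twist": 0,"claw": 0},{"x": 0,"y": 0,"z": -0.05,"twist": 0,"claw": 0},{"x": 0,"y": 0,"z": -0.05,"twist": 0,"claw": 0},{"x": 0,"y": 0,"z": 0,"twist": 0,"claw": 0},{"x": 0,"y": 0,"z": 0,"twist": 0,"claw": 0}])

```text
time_s: 18.12
position: [0.5618, -0.0503, 0.3727]
tcp_rot: [-2.18, -2.261, 0.0]
ft_force: [-0.7, 0.4, -0.6]
grip_width: 0.0
```

```bash
python3 lid.py wrist15; python3 st.py; python3 -c "
from h import *
snap('scene','scene15');snap('side','side15')"
```

```text
0.47 [[-0.093, 0.136], [-0.06, 0.141], [-0.03, 0.142], [-0.003, 0.143], [0.023, 0.143], [0.048, 0.143], [0.07, 0.141], [0.093, 0.143], [0.119, 0.12]]
0.65 [[-0.086, 0.137], [-0.053, 0.143], [-0.024, 0.141], [0.004, 0.143], [0.03, 0.143], [0.054, 0.143], [0.078, 0.144], [0.1, 0.141]]
{'time_s': 18.175, 'position': [0.5614, -0.0503, 0.3717], 'tcp_rot': [-2.1788, -2.2604, 0.002], 'ft_force': [-0.8252, 0.5073, 0.0714], 'grip_width': 0.0003}
```

View pics/wrist15.png

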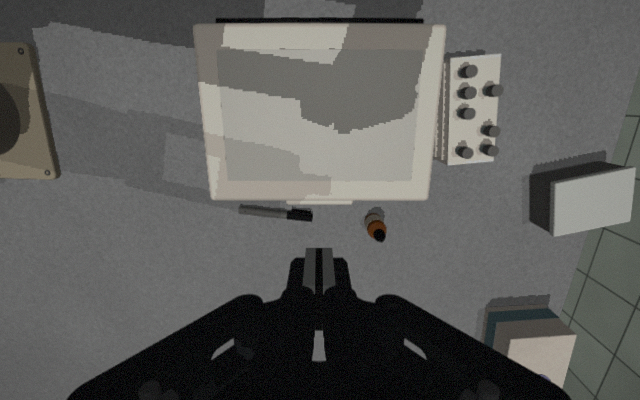

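View pics/scene15.png

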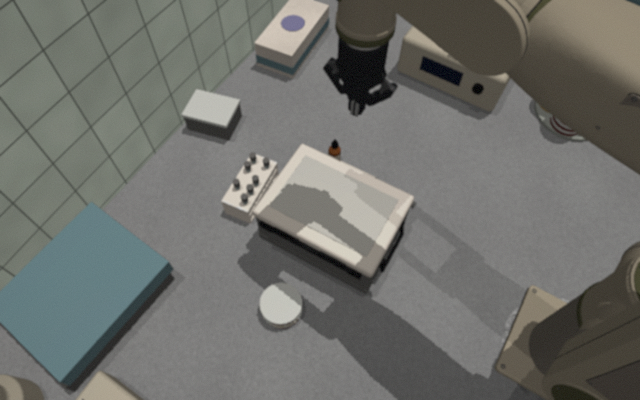

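View pics/side15.png

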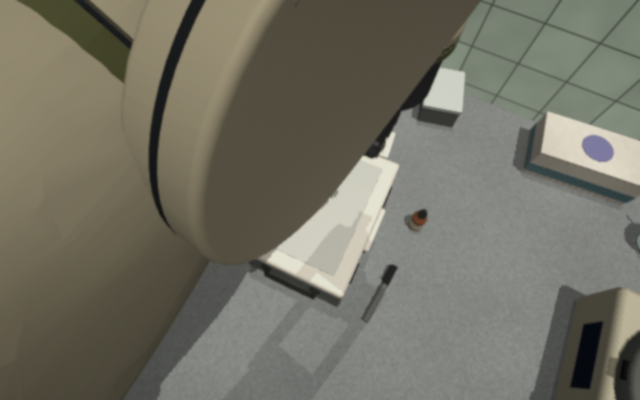

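The lid lies flat on the rim (wrist view, u 195–445, v 25–200). The dishes (281,305), rack (250,185), dropper (418,218) and marker (380,293) are where they were at the start. Handing in.

```bash
python3 -c "
from h import *
job_done()"
```

```text
the job is handed in; nothing more can be done
```

The carrier is closed and the job is handed in at about 18 s of the 64 s allowed. I kept the fingers shut throughout, so nothing was gripped.

- **Retainer:** I pushed its middle bar from behind until it lay flat. The fingertip met the stop at 0.100 m with about 11 N, the highest force I read on it. After I backed off, depth readings on the panel were 0.099–0.100 m.
- **Lid:** I went over and behind the lid and swung it down along its arc, mostly at 1–5 N. It met its stop at 0.1415 m with about 9 N (nearly 11 N including the sideways part). After I backed off, depth showed the top level at 0.141–0.144 m.
- **Surroundings:** In the last pictures the dishes, dropper, marker and tube rack look unmoved, judged by eye. The pots can't be seen under the closed lid, but they looked undisturbed through the slots before it closed.

No check failed. Some depth readings off the bars went through the retainer's slots to lower surfaces, so I left those out.

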